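# Latch the stall's tool case

## Task

The red tool case standing on the stall counter still gapes a little at its top seam. Take the draw latch's loop by its orange tab, hook the bar over and behind the steel keeper and draw it back by the tab until you clearly feel it bear on the keeper under the lip, then let go and press the black lever over and down until it snaps home and holds the case shut; never strain the loop or the lever, and leave the sockets on the case and everything around undisturbed.

Things in the scene. Friction and masses are not known exactly. Their poses are not given: they have to be found in the camera images.
- case: Red tool case standing on its hinge edge, not movable: 260 mm long along its x, 160 mm thick along its y, top face 150 mm above the counter. Origin on the counter under the seam, midway along. +y points across the seam from the lever half (y -85 to 0 mm) to the lid half (4 to 77 mm) that carries the keeper. The latch is on the top at x = 0 and works in the local y-z plane.
- lever_pivot (a point): Axis (along the case's x) of the lever, 16 mm above the case's top, 22 mm on the -y side of the seam; axes like the case's. The pin that carries the loop sits on the lever 18 mm from here, along the direction (y, z) = (-cos(q - 0.14), sin(q - 0.14)) at lever angle q.
- shell (a joint): Opening angle of the lid half about its hinge at the bottom of the seam (local y 0, z 12 mm), rad. A rubber seal springs it open to 0.036 (about 5 mm gap at the top); the latch draws it in to about 0.005. Opening carries the keeper towards +y.
- lever (a joint): Lever angle, rad: 0 = home on its stop, lying towards the case's -y with its tip 8 degrees down; grows as it is raised (1.7 = upright, more leans to the keeper) up to 2.6. Stays where left (0.03 N m friction). With the loop hooked and taut it stands near 1.3; pressed down from there it resists with 4 to 7 N at the press point, fading below 0.6, and past about 0.3 it snaps down by itself.
- paddle_press (a point): Point on the outer (closed: upper) face of the lever's black flat handle, on its middle line: at lever angle q, from the pivot 52 mm along (y, z) = (-cos(q - 0.14), sin(q - 0.14)) and 4 mm along the face's normal (sin(q - 0.14), cos(q - 0.14)). The handle is 32 mm wide along x, 6 mm thick, and reaches 25 to 65 mm from the pivot. Never press it with more than 25 N.
- loop: Latch loop: a rectangle of 6 mm steel wire, 42 mm wide between wire axes, hinged on the lever's pin (this origin); its +y points to the cross bar 79.4 mm away, its +x is the case's x. The orange tab swivels on the bar. The loop's hinge is lightly stiff, so that it stays where left. Starts raised free above the keeper.
- loop_bar (a point): Middle of the loop's cross bar (6 mm thick, along x). This is what is to sit in the keeper.
- tab_grip (a point): Place to pinch the orange tab that swivels stiffly on the bar, starting within 25 degrees of upright: 14 mm wide along x, 16 mm thick, from 10 to 48 mm above the bar. This point is on its middle line, 33 mm up the tab and 14 mm to its +y side from the bar's axis; its axes are the tab's (z up it). Grip it firmly (40 N or more). Swinging loop and lever takes 2 to 4 N here. At a constant slant the bar keeps its offset from this point.
- keeper_lip (a point): Middle of the outer edge of the lip's top. Steel keeper on the lid half, 24 mm wide along x: an upright wall 8 mm thick, top 19 mm above the case top, with a lip on its +y side (away from the lever), 5 mm thick, underside 14 mm above the case top; a 2 mm strike plate below, out to 22 mm past the seat. While handling the loop do not force it on the keeper, in any direction, with more than 25 N.
- keeper_seat (a point): Where the bar's axis lies when seated: 3 mm beyond the wall's +y face, under the lip, 8 mm above the case top; axes like the case's. The lip's outer edge is 4 mm farther towards +y. The bar passes outside the lip, goes down below it and comes back towards -y until it bears on the wall; it may sit 3 mm lower or higher.
- socket_a: Chrome socket 22 mm across, 40 mm high, standing on the case's top near one end. Bystander; origin at its foot.
- socket_b: Chrome socket 24 mm across, 34 mm high, standing on the case's top near the other end. Bystander; origin at its foot.
- wrench: Steel wrench 180 mm long lying on the counter. Bystander.
- driver: Screwdriver 200 mm long with a blue handle lying on the counter. Bystander.
- tape: Orange spool 72 mm across, 28 mm high. Bystander.
- spray: Blue can 52 mm across, 150 mm high. Bystander.
- brush: Brush 200 mm long with a wooden handle. Bystander.

How it is judged:
By the outcome, as a careful person would: the job done as asked, in the order asked, and still so for the second after the job is handed in, with the robot touching nothing.
It also fails if it takes over 58 s, if anything falls off the work surface, if the arm or the gripper's body presses on something with over 40 N, if the wrist force passes 120 N, or if a joint passes its speed limit or range.

## Robot

A 7-joint arm with a two-finger parallel gripper is mounted at the origin on the work surface. World frame = base frame: x ahead of the robot, y to its left, z up, the work surface at z = 0. Lengths are in m, angles in rad, forces in N, time in s.
With the tool pointing down it reaches from about 0.425 to 0.875 m from the base axis. Payload 4.7 kg.
Tool frame: the origin (TCP) lies midway between the tips of the shut fingers; the grasp point (between the pads) lies ctrl.grasp_offset behind it (ctrl.grasp_offset is the distance from the TCP to the grasp point, in m); z points along the fingers, y is the line along which they close (so a half turn about z gives the same grasp; the last joint's range is limited). The gripper opens to 87 mm and grips with 3 to 60 N. Pads are 19 mm wide; open, the fingers measure 117 mm over their backs; the gripper's body (75 mm by 190 mm) begins 51 mm behind the grasp point.
Start: joints at [1.136, 0.321, -0.07, 1.45, 0.023, 1.371, -0.057], TCP at [0.282, -0.586, 0.2] pointing down, gripper open.
Joint ranges: [-2.86, 2.86], [-0.3, 2.09], [-1.38, 1.24], [0.06, 2.45], [-1.56, 4.7], [0.09, 2.05], [-2.69, 2.69]. Speed limits (rad/s): [2.57, 2.57, 3.14, 3.14, 3.14, 3.14, 3.14].

## Interface

Orientations are given as a rotation vector (axis times angle).
In Python, from bench import ctrl gives the robot as it stands. The module is installed in compiled form; this text tells all that it offers.
- The arm moves only by the tool jog_arm, never from a script. Its argument "moves" is one flat list of numbers, 7 for each row, row after row: the shift along the tool's x, y, z in units of 30 cm (1.0 is 30 cm), then the turn, a rotation vector about the tool's x, y, z in units of 60 degrees (1.0 is 60 degrees), then the gripper's target within -1 to 1 (fully open at 1, half-way at 0, shut at -1). In form: [x, y, z, wx, wy, wz, fingers, x, y, z, wx, wy, wz, fingers, ...]. A call has exactly 8 rows; each row is the pose to reach, as a shift and turn from the pose commanded when the call began, along the tool's axes at that moment; what a row does not reach only later rows make up. A row lasts 1/8 s, in which the tool goes at most 62.5 mm and 10.7 degrees, less where a joint would pass 70% of its speed; a pose out of reach is approached as far as the arm can. A call with a number of a shift or a turn outside -1 to 1 is refused whole. A call with a gripper value outside its range is refused whole. The fingers move at their own pace and stop on an object; "newtons" is the grip in N (left out, the last holds). Time passes only in rows, so rows that repeat a pose let the fingers close, or fill a call up. It gives the time, the measured TCP pose, the force, the opening and the grip force at its end, in the units of the state.
- ctrl.get_state(): the state, without advancing time (a new reading comes with each control period).
- ctrl.get_image(name): name is "scene" or "top"; returns a dict with "pixels" (420x560x3 uint8, red, green, blue), "fx", "fy", "cx", "cy" (pixels), "dist" ([k1, k2, p1, p2, k3] as OpenCV has them; the pictures are not rectified), "xyz" and "rotation" of the camera in the world. Camera axes: x right, y up, looking along -z (the intrinsics and any distortion apply to the point x, -y, -z); pixel columns grow to the right and rows downward; lengths in m; the calibration is good to about 2 mm. A picture is of the moment at which its call begins. There is no depth.
- ctrl.close_job(): hands the job in; it is judged then, once.
The state is a dict: "time": time; "joint_positions": joint angles; "qd": joint speeds; "joint_torque": joint torques, N m; "position": TCP position; "tool_rot": TCP orientation; "ft_force": force on the tool from outside, world axes, zero at the start; "torque": the same for the moment, N m; "grip_width": opening from 0.0 (shut) to 1.0 (fully open); "grip_force": force on a finger pad.
Only numpy, scipy, OpenCV 4.12 (cv2) and the standard library are available. Lean on these libraries where they do the work, as an engineer would, in place of code of your own. Each camera call takes 0.05 s, during which the arm holds its last target. There are 200 camera calls.

## Working session

There is one attempt and no reset: what is moved stays moved. The work goes in short steps, Python scripts to look and compute and a tool call to move; the robot and the scene stay as the last step left them, time stands still between calls to the robot, and variables do not carry over. Pictures are saved under pics/ and viewed, at most 10 in all, crops included, and the job is handed in when it is done.

Besides the shell and the picture viewer there is one more tool, called after "Emit:" as name(argument=value, ...) on one line, values as JSON. jog_arm: Moves the arm, as the interface text tells. Its arguments: {"type":"object","properties":{"moves":{"type":"array"},"newtons":{"type":"number"}},"required":["moves"]}

```bash
mkdir -p pics; cat > h.py <<'E'
import numpy as np, cv2
from scipy.spatial.transform import Rotation as R
from bench import ctrl
def cam(im):
    r=np.array(im["rotation"]); 
    r=R.from_rotvec(r).as_matrix() if r.size==3 else r.reshape(3,3)
    K=np.array([[im["fx"],0,im["cx"]],[0,im["fy"],im["cy"]],[0,0,1]]);return r,K,np.array(im["dist"],float),np.array(im["xyz"])
def ray(im,uv):
    r,K,d,o=cam(im); p=cv2.undistortPoints(np.array(uv,float).reshape(-1,1,2),K,d).reshape(-1,2)
    v=np.c_[p[:,0],-p[:,1],-np.ones(len(p))]@r.T
    return o,v/np.linalg.norm(v,axis=1)[:,None]
def proj(im,P):
    r,K,d,o=cam(im); q=(np.atleast_2d(P)-o)@r; q=q*[1,-1,-1]
    return cv2.projectPoints(q,np.zeros(3),np.zeros(3),K,d)[0].reshape(-1,2)
def planez(im,uv,z):
    o,v=ray(im,uv); return o+v*((z-o[2])/v[:,2])[:,None]
def tri(im1,a,im2,b):
    o1,v1=ray(im1,a);o2,v2=ray(im2,b);A=[];B=[]
    for o,v in((o1,v1[0]),(o2,v2[0])):
        M=np.eye(3)-np.outer(v,v);A.append(M);B.append(M@o)
    return np.linalg.lstsq(np.vstack(A),np.hstack(B),rcond=None)[0]
def save(im,name,box=None,s=1):
    p=im["pixels"][...,::-1]
    if box: p=p[box[1]:box[3],box[0]:box[2]]
    cv2.imwrite("pics/"+name,cv2.resize(p,None,fx=s,fy=s,interpolation=cv2.INTER_CUBIC))
E
python3 - <<'E'
from h import *
import pickle
a=ctrl.get_image("scene");b=ctrl.get_image("top")
pickle.dump((a,b),open("im0.pkl","wb"))
p=np.vstack([a["pixels"],b["pixels"]])[...,::-1]
save(a,"s0.png",s=1.42);save(b,"t0.png",s=1.42)
for i in(a,b):print({k:v for k,v in i.items() if k!="pixels"})
print(ctrl.get_state(),ctrl.grasp_offset)
E
```

```text
{'fx': 389.715269291824, 'fy': 389.715269291824, 'cx': 277.5795464, 'cy': 205.88107736676548, 'dist': array([-0.05045015,  0.        ,  0.        ,  0.        ,  0.        ]), 'xyz': array([ 1.00304131, -0.32970953,  0.87585129]), 'rotation': array([0.62749831, 0.3519871 , 0.96090982])}
{'fx': 546.1497672673412, 'fy': 546.1497672673412, 'cx': 280.8302107964802, 'cy': 211.24897809519697, 'dist': array([-0.05441545,  0.        ,  0.        ,  0.        ,  0.        ]), 'xyz': array([ 0.19135289, -0.00453138,  1.55916987]), 'rotation': array([ 0.17590383, -0.1644439 , -1.55236089])}
{'time': 0.1, 'joint_positions': array([ 1.13610876,  0.32174182, -0.07007929,  1.45150696,  0.02259194,
        1.37076084, -0.05687992]), 'qd': array([ 0.00033486, -0.00086546, -0.00124206, -0.00361947,  0.00098643,
        0.00146285,  0.00058462]), 'joint_torque': array([ 2.54874822e-04, -4.92575455e+01, -4.05490408e-01, -3.13395989e+01,
       -6.39081490e-02,  3.95859755e-02,  7.40895030e-05]), 'position': array([ 0.28175747, -0.58520656,  0.19889854]), 'tool_rot': array([-3.06128655e+00, -6.98765009e-01,  6.95324869e-04]), 'ft_force': array([-1.21890326,  0.89583132, -0.34312816]), 'torque': array([ 0.01566726,  0.00113659, -0.04009049]), 'grip_force': 0.0, 'grip_width': 1.0013313563823603} 0.0187
```

View pics/s0.png

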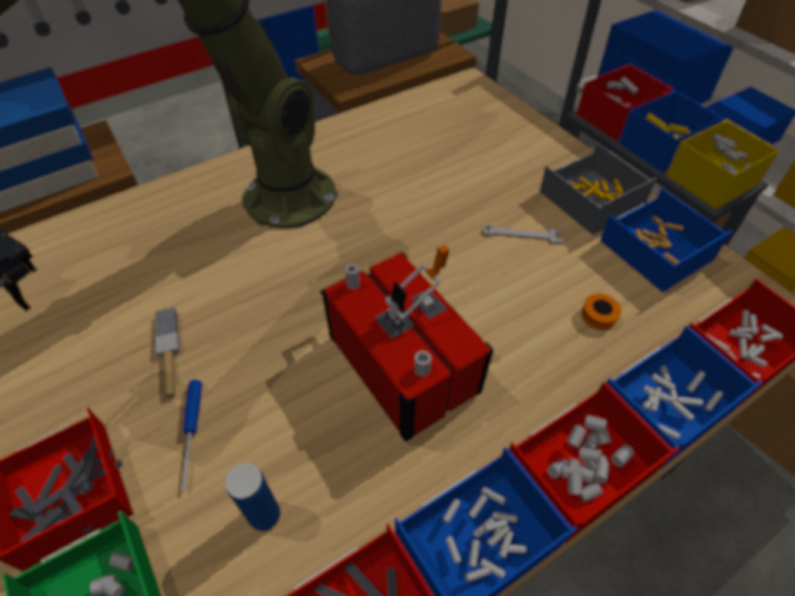

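View pics/t0.png

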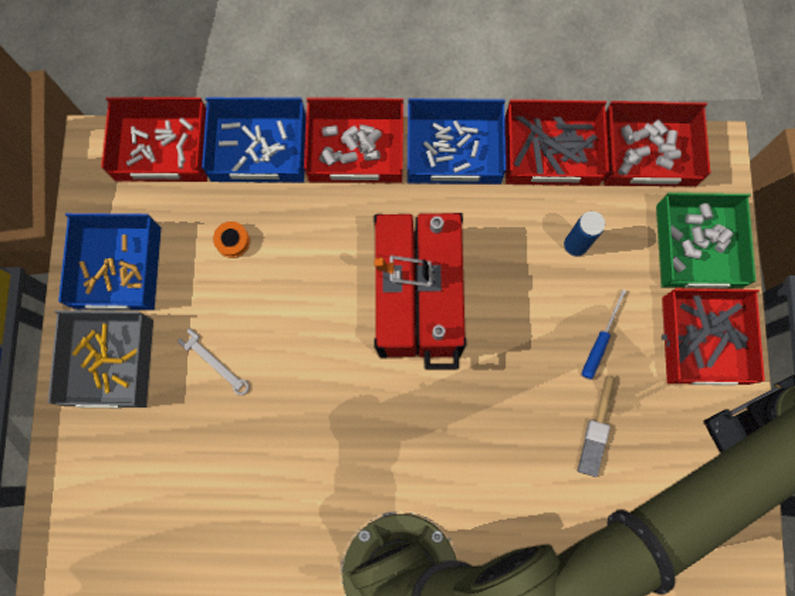

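The case is at about (420,285) in the top picture. The lid half is on the left (world +y), the lever stands near (425,275), and the orange tab is at (380,262). In the scene picture the tab is at (440,260). Next I crop both close up.

```bash
python3 - <<'E'
from h import *
import pickle
a,b=pickle.load(open("im0.pkl","rb"))
A=cv2.resize(a["pixels"][165:310,215:355],None,fx=4,fy=4,interpolation=cv2.INTER_CUBIC)
B=cv2.resize(b["pixels"][143:265,255:335],None,fx=4.75,fy=4.75,interpolation=cv2.INTER_CUBIC)
cv2.imwrite("pics/a1.png",A[...,::-1]);cv2.imwrite("pics/b1.png",B[...,::-1])
E
```

```text
(no output)
```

View pics/a1.png

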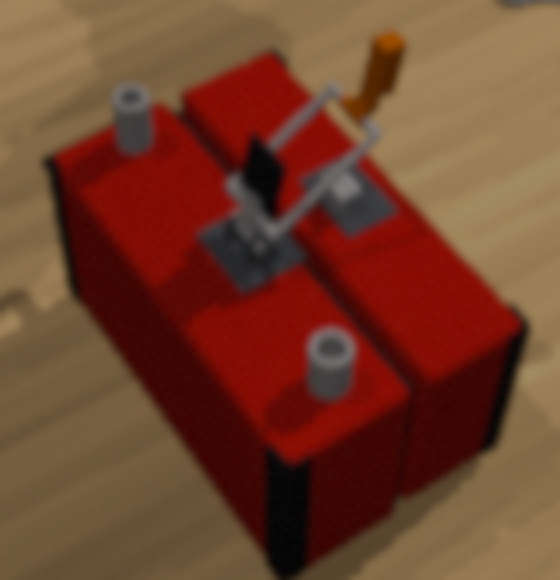

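View pics/b1.png

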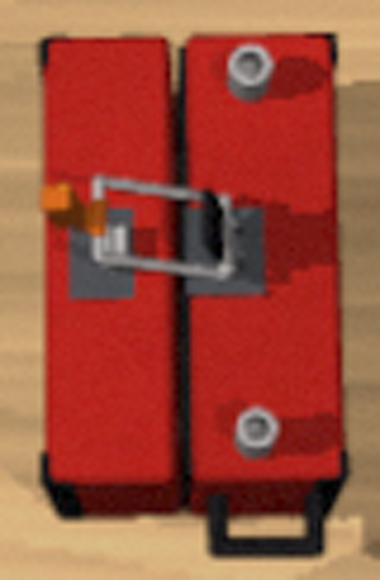

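The crops show these features:
- **Loop bar corners:** (98,182) and (97,258) in the top crop; (378,130) and (333,92) in the scene crop.
- **Tab top:** about (57,193) in the top crop and (388,42) in the scene crop.
- **Keeper block:** (118,240) in the top crop and (345,188) in the scene crop.
- **Case corners:** all visible.

I fit the model to these.

```bash
cat > fit.py <<'E'
from h import *
from scipy.optimize import least_squares
def W(p,L):  # case local mm -> world
    L=np.atleast_2d(L)/1000; c,s=np.cos(p[2]),np.sin(p[2])
    return np.c_[p[0]+c*L[:,0]-s*L[:,1],p[1]+s*L[:,0]+c*L[:,1],L[:,2]]
def lid(x,y,z,a=.036): # opened lid
    z-=12;return [x,y*np.cos(a)+z*np.sin(a),12+z*np.cos(a)-y*np.sin(a)]
def latch(q,ph,t):
    pin=np.array([0,-22,166])+18*np.array([0,-np.cos(q-.14),np.sin(q-.14)])
    bar=pin+79.4*np.array([0,np.cos(ph),np.sin(ph)])
    zt=np.array([0,-np.sin(t),np.cos(t)]);yt=np.array([0,np.cos(t),np.sin(t)])
    d=np.array([0,-np.cos(q-.14),np.sin(q-.14)]);n=np.array([0,np.sin(q-.14),np.cos(q-.14)])
    return pin,bar,bar+33*zt+14*yt,bar+48*zt+14*yt,np.array([0,-22,166])+65*d+1*n
X=np.array([1,0,0])
E
python3 - <<'E'
from fit import *
import pickle
a,b=pickle.load(open("im0.pkl","rb"))
S=lambda u,v:((u-1.5)/4+215,(v-1.5)/4+165); T=lambda u,v:((u-1.9)/4.75+255,(v-1.9)/4.75+143)
def pts(p):
    pin,bar,g,top,tip=latch(*p[3:6])
    return [(a,S(290,462),[130,-85,150]),(a,S(408,388),[130,0,150]),(a,S(50,160),[-130,-85,150]),
    (a,S(525,325),lid(130,77,150)),(a,S(278,52),lid(-130,77,150)),(a,S(183,95),lid(-130,4,150)),
    (b,T(335,38),[130,-85,150]),(b,T(187,38),[130,0,150]),(b,T(190,487),[-130,0,150]),(b,T(45,38),lid(130,77,150)),(b,T(47,483),lid(-130,77,150)),
    (a,S(378,130),bar+21*X),(a,S(333,92),bar-21*X),(b,T(98,182),bar+21*X),(b,T(97,258),bar-21*X),
    (a,S(275,236),pin+21*X),(a,S(233,184),pin-21*X),(b,T(225,200),pin+21*X),(b,T(222,272),pin-21*X),
    (a,S(388,42),top),(b,T(57,194),top),(a,S(258,138),tip)]
def f(p):
    w=.5 
    return np.concatenate([(proj(i,W(p,L))[0]-uv) for i,uv,L in pts(p)])
r=least_squares(f,[.6,-.01,0,1.7,.5,0],loss="soft_l1")
print(r.x.round(4));print(r.fun.reshape(-1,2).round(1).tolist())
p=r.x
names="pin bar grip top tip".split()
for n,P in zip(names,latch(*p[3:])):print(n,P.round(1),W(p,P).round(4))
seat=lid(0,0,0)
# keeper: block top centre
for i,uv in((b,T(118,238)),(a,S(345,186))):
    P=planez(i,[uv],.167)[0]; d=P[:2]-p[:2];c,s=np.cos(p[2]),np.sin(p[2]);print("keeper loc",(d[0]*c+d[1]*s)*1000,(-d[0]*s+d[1]*c)*1000)
np.save("p.npy",p)
E
```

```text
[ 0.5446 -0.0258  0.0082  1.8569  0.5241 -0.1204]
[[-2.6, 1.6], [0.7, 0.9], [-1.4, -2.6], [0.8, 0.0], [-1.4, -1.9], [-1.8, -1.9], [-0.2, -1.2], [-0.4, -1.3], [-0.9, -1.0], [-0.7, -1.0], [-2.2, -0.0], [-0.9, 1.6], [-0.5, -0.7], [-0.6, -0.3], [-0.5, -0.2], [-1.2, -0.4], [-0.8, 0.3], [-0.7, 0.1], [0.0, 0.6], [-0.5, -0.2], [-0.4, 0.4], [0.8, 3.2]]
pin [  0.  -19.4 183.8] [[ 0.5447 -0.0451  0.1838]]
bar [  0.   49.4 223.5] [[0.5442 0.0236 0.2235]]
grip [  0.   67.2 254.6] [[0.544  0.0415 0.2546]]
top [  0.   69.  269.5] [[0.544  0.0433 0.2695]]
tip [  0.  -11.5 230.2] [[ 0.5447 -0.0373  0.2302]]
keeper loc 4.014421843584193 37.60790306572616
keeper loc 4.735144444472296 43.61880611634013
```

```bash
cat > plan.py <<'E'
from fit import *
p=np.load("p.npy")
def Rt(psi=p[2]): 
    y=np.array([np.cos(psi),np.sin(psi),0]);z=np.array([0,0,-1.]);return np.c_[np.cross(y,z),y,z]
def rows(targets,Rg=Rt()):
    s=ctrl.get_state();R0=R.from_rotvec(s["tool_rot"]).as_matrix()
    print(s["position"].round(4))
    for P in targets:
        print((R0.T@(np.array(P)-s["position"])/.3).round(3),(R.from_matrix(R0.T@Rg).as_rotvec()/np.pi*3).round(3))
E
python3 -c "
from plan import *
rows([(.282,-.586,.33),(.4,-.25,.33),(.47,-.136,.33),(.544,.0415,.33),(.544,.0415,.3)])"
```

```text
[ 0.2818 -0.5852  0.1989]
[-0.     0.002 -0.437] [-1.000e-03 -1.000e-03 -1.079e+00]
[ 0.84  -0.836 -0.436] [-1.000e-03 -1.000e-03 -1.079e+00]
[ 1.215 -1.077 -0.435] [-1.000e-03 -1.000e-03 -1.079e+00]
[ 1.694 -1.504 -0.435] [-1.000e-03 -1.000e-03 -1.079e+00]
[ 1.694 -1.503 -0.335] [-1.000e-03 -1.000e-03 -1.079e+00]
```

Emit:
jog_arm(moves=[0,0,-0.3,0,0,0,0,0,0,-0.437,0,0,0,0,0.13,-0.13,-0.437,0,0,-0.15,0,0.28,-0.28,-0.437,0,0,-0.3,0,0.42,-0.42,-0.437,0,0,-0.46,0,0.56,-0.56,-0.437,0,0,-0.62,0,0.7,-0.7,-0.437,0,0,-0.78,0,0.84,-0.836,-0.437,0,0,-0.94,0], newtons=50)

```text
time: 1.1
position: [0.4004, -0.2483, 0.3307]
tool_rot: [-2.363, -2.07, 0.0]
ft_force: [0.6, -0.0, -0.2]
grip_width: 0.499
grip_force: 0.0
```

```bash
python3 -c "
from plan import *
rows([(.45,-.17,.33),(.5,-.08,.33),(.544,.0415,.33),(.544,.0415,.3)])"
```

```text
[ 0.4004 -0.2483  0.3307]
[0.28  0.129 0.002] [-0.     0.    -0.134]
[0.6   0.255 0.002] [-0.     0.    -0.134]
[1.021 0.347 0.002] [-0.     0.    -0.134]
[1.021 0.347 0.102] [-0.     0.    -0.134]
```

Emit:
jog_arm(moves=[0.15,0.06,0,0,0,-0.07,0,0.3,0.12,0,0,0,-0.134,0,0.46,0.18,0,0,0,-0.134,0,0.62,0.23,0,0,0,-0.134,0,0.78,0.28,0,0,0,-0.134,0,0.92,0.32,0,0,0,-0.134,0,1.0,0.345,0.05,0,0,-0.134,0,1.0,0.345,0.1,0,0,-0.134,0])

```text
time: 2.1
position: [0.5439, 0.0351, 0.3]
tool_rot: [-2.212, -2.229, -0.001]
ft_force: [-1.5, -0.1, 0.1]
grip_width: 0.494
grip_force: 0.0
```

```bash
python3 - <<'E'
from plan import *
rows([(.544,.0415,.236)])
a=ctrl.get_image("scene");b=ctrl.get_image("top")
A=cv2.resize(a["pixels"][140:260,250:370],None,fx=5,fy=5,interpolation=cv2.INTER_CUBIC)[:480]
B=cv2.resize(b["pixels"][140:236,235:330],None,fx=2,fy=2)
print(proj(a,ctrl.get_state()["position"]))
cv2.imwrite("pics/c.png",A[...,::-1])
E
```

```text
[0.5439 0.0351 0.3   ]
[0.021 0.001 0.213] [-0.001 -0.001 -0.001]
[[306.91054681 167.04830502]]
```

View pics/c.png

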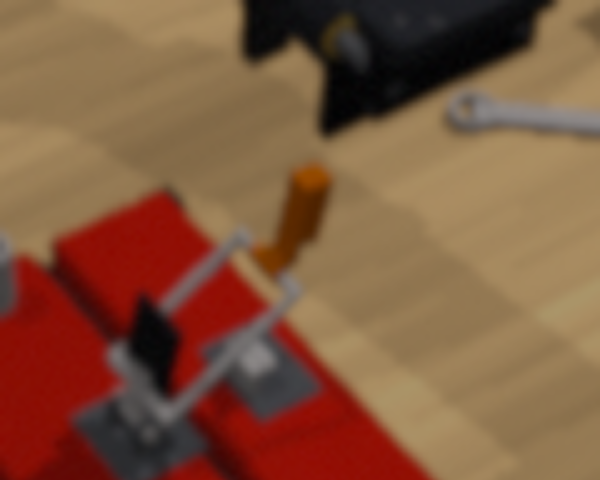

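The tab top is at (311,177) in the crop, under the midpoint of the fingers at (289,96). The approach looks sound, so I descend and grip.

Emit:
jog_arm(moves=[0.021,0,0.05,0,0,0,0,0.021,0,0.1,0,0,0,0,0.021,0,0.16,0,0,0,0,0.021,0,0.213,0,0,0,0,0.021,0,0.213,0,0,0,-0.4,0.021,0,0.213,0,0,0,-0.5,0.021,0,0.213,0,0,0,-0.6,0.021,0,0.213,0,0,0,-0.6], newtons=10)

```text
time: 3.2
position: [0.5442, 0.039, 0.2375]
tool_rot: [2.218, 2.224, 0.001]
ft_force: [0.4, -0.7, 0.0]
grip_width: 0.219
grip_force: 0.0
```

Emit:
jog_arm(moves=[0,0,0,0,0,0,-0.7,0,0,0,0,0,0,-0.75,0,0,0,0,0,0,-0.85,0,0,0,0,0,0,-1,0,0,0,0,0,0,-1,0,0,0,0,0,0,-1,0,0,0,0,0,0,-1,0,0,0,0,0,0,-1], newtons=10)

```text
time: 4.2
position: [0.5441, 0.039, 0.2371]
tool_rot: [2.218, 2.224, 0.001]
ft_force: [2.4, 1.1, -0.8]
grip_width: 0.155
grip_force: 10.0
```

Emit:
jog_arm(moves=[0,0,0,0,0,0,-1,0,0,0,0,0,0,-1,0.006,0,0.02,0,0,0,-1,0.012,0,0.045,0,0,0,-1,0.021,0,0.075,0,0,0,-1,0.031,0,0.1,0,0,0,-1,0.041,0,0.125,0,0,0,-1,0.041,0,0.125,0,0,0,-1], newtons=50)

```text
time: 5.2
position: [0.5438, 0.0498, 0.1985]
tool_rot: [2.218, 2.223, -0.003]
ft_force: [4.7, -1.4, -0.7]
grip_width: 0.151
grip_force: 50.0
```

```bash
python3 - <<'E'
from plan import *
import pickle
a=ctrl.get_image("scene");b=ctrl.get_image("top");pickle.dump((a,b),open("im1.pkl","wb"))
A=cv2.resize(a["pixels"][170:280,250:370],None,fx=5,fy=5,interpolation=cv2.INTER_CUBIC)
cv2.imwrite("pics/d.png",A[...,::-1]);print(ctrl.get_state())
E
```

```text
{'time': 5.3, 'joint_positions': array([ 0.51629973,  0.15590072, -0.72099728,  1.69090956,  0.10712916,
        1.33521171, -0.22214189]), 'qd': array([ 0.00126425, -0.00324799, -0.00078235, -0.00453794, -0.00365044,
        0.00657986, -0.0005344 ]), 'joint_torque': array([ -0.67796879, -32.33132601,  -3.87341782, -28.85771334,
        -0.82610339,   1.59217492,  -0.15283586]), 'position': array([0.54387946, 0.04982594, 0.19900349]), 'tool_rot': array([ 2.21898916,  2.2227254 , -0.00224879]), 'ft_force': array([ 5.38434792, -0.96410486, -0.6317506 ]), 'torque': array([-0.23608582, -1.19075749,  0.1274073 ]), 'grip_force': 50.03206729888916, 'grip_width': 0.1489761818741699}
```

View pics/d.png

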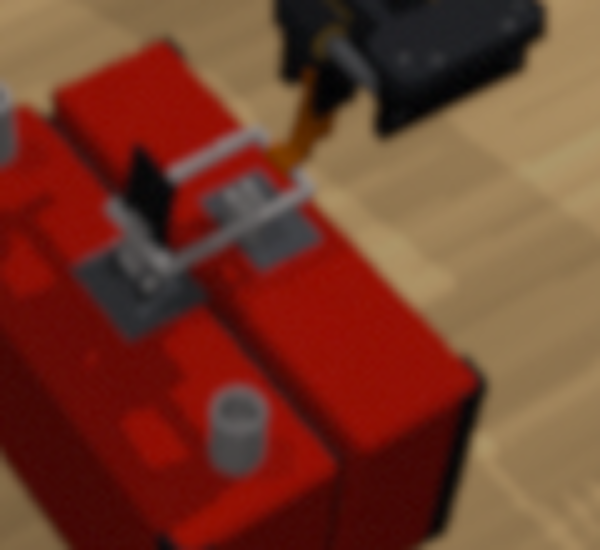

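```bash
python3 - <<'E'
from plan import *
import pickle
a,b=pickle.load(open("im1.pkl","rb"))
for uv in [(285,158)]:
    o,v=ray(a,[((uv[0]-2)/5+250,(uv[1]-2)/5+170)]);v=v[0];P=o+v*(.544-o[0])/v[0];print("bar",P, (P[1]-p[1])*1e3)
for L in [[-12,35,169],[12,35,169],[-12,50.3,169],[12,50.3,169],[-12,50.3,164],[12,50.3,164],[0,46,158],[-19,68,151],[19,68,151]]:
    print(L,((proj(a,W(p,L))[0]-[250,170])*5+2).round(0),((proj(b,W(p,L))[0]-[260,150])*6+2.5).round(0))
B=cv2.resize(b["pixels"][150:230,260:340],None,fx=6,fy=6,interpolation=cv2.INTER_CUBIC)
A=cv2.resize(a["pixels"][190:240,280:330],None,fx=9.6,fy=9.6,interpolation=cv2.INTER_CUBIC)
b0=pickle.load(open("im0.pkl","rb"))[1]
cv2.imwrite("pics/e.png",cv2.resize(b0["pixels"][160:220,260:320],None,fx=8,fy=8,interpolation=cv2.INTER_CUBIC)[...,::-1])
for L in [[-12,35,169],[12,35,169],[-12,50.3,169],[12,50.3,169]]: print(L,((proj(b,W(p,L))[0]-[260,160])*8+3.5).round(0))
E
```

```text
bar [0.544      0.03651232 0.18603694] 62.26764600670994
[-12, 35, 169] [221. 190.] [125. 293.]
[12, 35, 169] [250. 223.] [125. 240.]
[-12, 50.3, 169] [248. 176.] [ 90. 293.]
[12, 50.3, 169] [277. 209.] [ 90. 240.]
[-12, 50.3, 164] [247. 183.] [ 90. 296.]
[12, 50.3, 164] [277. 216.] [ 90. 243.]
[0, 46, 158] [254. 211.] [100. 273.]
[-19, 68, 151] [268. 175.] [ 50. 318.]
[19, 68, 151] [315. 226.] [ 51. 235.]
[-12, 35, 169] [167. 311.]
[12, 35, 169] [167. 240.]
[-12, 50.3, 169] [120. 311.]
[12, 50.3, 169] [120. 240.]
```

View pics/e.png

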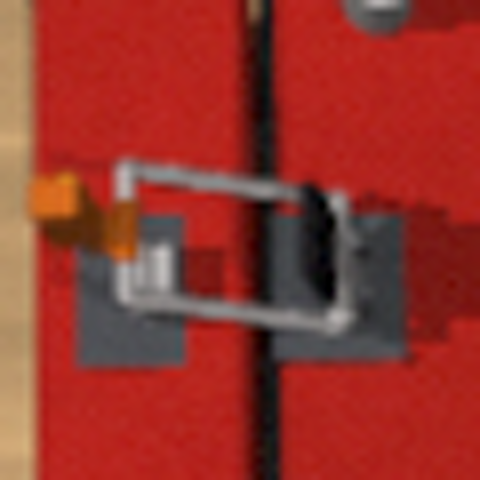

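The crop shows the keeper block at about (155,270), with its back wall edge near x=172. That agrees with the model to about 1.5 mm. The bar is now roughly 7 mm outside the lip, so I go down.

Emit:
jog_arm(moves=[0.004,0.003,0.01,0,0,0,-1,0.006,0.003,0.022,0,0,0,-1,0.006,0.003,0.034,0,0,0,-1,0.006,0.003,0.046,0,0,0,-1,0.006,0.003,0.058,0,0,0,-1,0.006,0.003,0.07,0,0,0,-1,0.006,0.003,0.07,0,0,0,-1,0.006,0.003,0.07,0,0,0,-1])

```text
time: 6.3
position: [0.5446, 0.0531, 0.1785]
tool_rot: [-2.218, -2.224, 0.0]
ft_force: [1.3, -1.5, -0.3]
grip_width: 0.154
grip_force: 50.0
```

Emit:
jog_arm(moves=[0,0,0.007,0,0,0,-1,0,0,0.014,0,0,0,-1,0,0,0.021,0,0,0,-1,0,0,0.028,0,0,0,-1,0,0,0.028,0,0,0,-1,0,0,0.028,0,0,0,-1,0,0,0.028,0,0,0,-1,0,0,0.028,0,0,0,-1])

```text
time: 7.3
position: [0.5447, 0.0531, 0.1702]
tool_rot: [-2.218, -2.224, 0.0]
ft_force: [1.7, -2.8, 0.5]
grip_width: 0.153
grip_force: 50.0
```

```bash
python3 - <<'E'
from plan import *
import pickle
a=ctrl.get_image("scene");b=ctrl.get_image("top");pickle.dump((a,b),open("im2.pkl","wb"))
A=cv2.resize(a["pixels"][180:240,275:335],None,fx=9,fy=9,interpolation=cv2.INTER_CUBIC)
cv2.imwrite("pics/f.png",A[...,::-1]);print(ctrl.get_state()["ft_force"])
for L in [[-21,63,157],[21,63,157],[-12,50.3,169],[12,50.3,169]]:print(L,((proj(a,W(p,L))[0]-[275,180])*9+4).round(0))
E
```

```text
[ 2.55243424 -2.41428285 -0.18595755]
[-21, 63, 157] [239. 214.]
[21, 63, 157] [332. 317.]
[-12, 50.3, 169] [221. 227.]
[12, 50.3, 169] [275. 287.]
```

View pics/f.png

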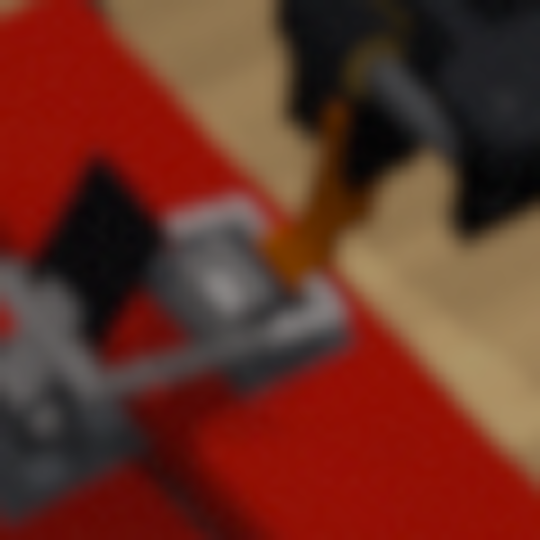

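The bar corners are at (248,203) and (330,290), outside and below the lip. I probe gently downward to find the strike plate.

Emit:
jog_arm(moves=[0,0,0.001,0,0,0,-1,0,0,0.002,0,0,0,-1,0,0,0.003,0,0,0,-1,0,0,0.004,0,0,0,-1,0,0,0.005,0,0,0,-1,0,0,0.005,0,0,0,-1,0,0,0.005,0,0,0,-1,0,0,0.005,0,0,0,-1])

```text
time: 8.4
position: [0.5447, 0.053, 0.1686]
tool_rot: [2.218, 2.224, -0.0]
ft_force: [1.3, -3.1, -0.3]
grip_width: 0.152
grip_force: 50.0
```

Emit:
jog_arm(moves=[0,0,0.001,0,0,0,-1,0,0,0.002,0,0,0,-1,0,0,0.003,0,0,0,-1,0,0,0.004,0,0,0,-1,0,0,0.005,0,0,0,-1,0,0,0.005,0,0,0,-1,0,0,0.005,0,0,0,-1,0,0,0.005,0,0,0,-1])

```text
time: 9.4
position: [0.5448, 0.053, 0.1671]
tool_rot: [2.218, 2.224, -0.0]
ft_force: [1.1, -2.1, 0.2]
grip_width: 0.153
grip_force: 50.0
```

Emit:
jog_arm(moves=[0,0,0.001,0,0,0,-1,0,0,0.002,0,0,0,-1,0,0,0.003,0,0,0,-1,0,0,0.004,0,0,0,-1,0,0,0.005,0,0,0,-1,0,0,0.006,0,0,0,-1,0,0,0.006,0,0,0,-1,0,0,0.006,0,0,0,-1])

```text
time: 10.4
position: [0.5448, 0.053, 0.1653]
tool_rot: [2.218, 2.224, -0.0]
ft_force: [1.9, -1.6, -0.4]
grip_width: 0.153
grip_force: 50.0
```

Emit:
jog_arm(moves=[0,0,0.001,0,0,0,-1,0,0,0.002,0,0,0,-1,0,0,0.003,0,0,0,-1,0,0,0.004,0,0,0,-1,0,0,0.005,0,0,0,-1,0,0,0.006,0,0,0,-1,0,0,0.006,0,0,0,-1,0,0,0.006,0,0,0,-1])

```text
time: 11.4
position: [0.545, 0.0536, 0.1647]
tool_rot: [2.218, 2.225, 0.001]
ft_force: [-1.4, -0.7, 7.4]
grip_width: 0.15
grip_force: 50.0
```

```bash
python3 - <<'E'
from plan import *
a=ctrl.get_image("scene")
A=cv2.resize(a["pixels"][180:240,275:335],None,fx=9,fy=9,interpolation=cv2.INTER_CUBIC)
cv2.imwrite("pics/g.png",A[...,::-1]);s=ctrl.get_state();print(s["position"],s["ft_force"],s["torque"])
for y in (58,61,64,67):
  for z in (153,160):print(y,z,((proj(a,W(p,[[-21,y,z],[21,y,z]]))-[275,180])*9+4).round(0).tolist())
E
```

```text
[0.54497123 0.05361744 0.16466557] [-0.96312572 -1.69311767  8.41560257] [-0.44145465  0.08732626  0.03183401]
58 153 [[223.0, 231.0], [316.0, 335.0]]
58 160 [[224.0, 214.0], [317.0, 318.0]]
61 153 [[233.0, 227.0], [325.0, 330.0]]
61 160 [[234.0, 210.0], [327.0, 313.0]]
64 153 [[242.0, 222.0], [334.0, 325.0]]
64 160 [[243.0, 205.0], [336.0, 308.0]]
67 153 [[251.0, 217.0], [343.0, 320.0]]
67 160 [[252.0, 200.0], [345.0, 303.0]]
```

View pics/g.png

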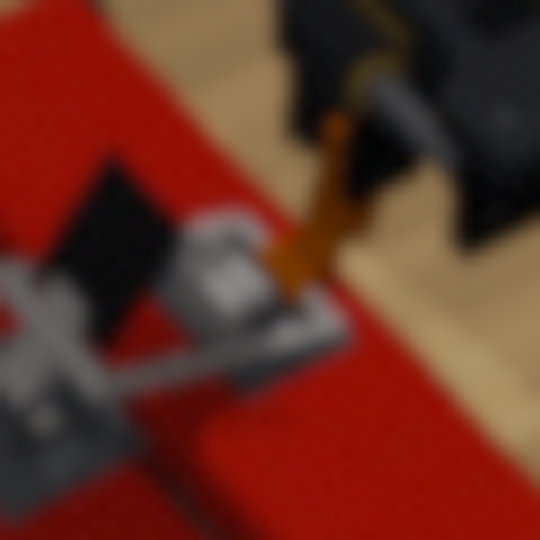

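Contact is with the strike plate, at about 8 N, and the bar is beside the keeper on the plate at (290,255). I lift about 2.5 mm and draw back.

Emit:
jog_arm(moves=[0,0,-0.006,0,0,0,-1,0,0,-0.012,0,0,0,-1,-0.01,0,-0.012,0,0,0,-1,-0.02,0,-0.012,0,0,0,-1,-0.03,0,-0.012,0,0,0,-1,-0.038,0,-0.012,0,0,0,-1,-0.038,0,-0.012,0,0,0,-1,-0.038,0,-0.012,0,0,0,-1])

```text
time: 12.45
position: [0.5448, 0.0412, 0.1671]
tool_rot: [2.219, 2.224, -0.001]
ft_force: [2.7, 2.0, -0.8]
grip_width: 0.154
grip_force: 50.0
```

Emit:
jog_arm(moves=[-0.003,0,0,0,0,0,-1,-0.005,0,0,0,0,0,-1,-0.007,0,0,0,0,0,-1,-0.009,0,0,0,0,0,-1,-0.011,0,0,0,0,0,-1,-0.011,0,0,0,0,0,-1,-0.011,0,0,0,0,0,-1,-0.011,0,0,0,0,0,-1])

```text
time: 13.45
position: [0.5448, 0.0382, 0.1671]
tool_rot: [2.218, 2.224, -0.0]
ft_force: [3.3, 2.5, -1.1]
grip_width: 0.145
grip_force: 50.0
```

Emit:
jog_arm(moves=[-0.002,0,0,0,0,0,-1,-0.004,0,0,0,0,0,-1,-0.006,0,0,0,0,0,-1,-0.007,0,0,0,0,0,-1,-0.007,0,0,0,0,0,-1,-0.007,0,0,0,0,0,-1,-0.007,0,0,0,0,0,-1,-0.007,0,0,0,0,0,-1])

```text
time: 14.45
position: [0.5448, 0.0362, 0.1671]
tool_rot: [2.218, 2.224, -0.0]
ft_force: [3.0, 3.2, -1.0]
grip_width: 0.149
grip_force: 50.0
```

Emit:
jog_arm(moves=[-0.002,0,0,0,0,0,-1,-0.003,0,0,0,0,0,-1,-0.004,0,0,0,0,0,-1,-0.005,0,0,0,0,0,-1,-0.006,0,0,0,0,0,-1,-0.006,0,0,0,0,0,-1,-0.006,0,0,0,0,0,-1,-0.006,0,0,0,0,0,-1])

```text
time: 15.45
position: [0.5448, 0.0344, 0.1672]
tool_rot: [2.218, 2.224, -0.0]
ft_force: [3.9, 2.0, -0.7]
grip_width: 0.15
grip_force: 50.0
```

Emit:
jog_arm(moves=[-0.001,0,0,0,0,0,-1,-0.002,0,0,0,0,0,-1,-0.003,0,0,0,0,0,-1,-0.004,0,0,0,0,0,-1,-0.004,0,0,0,0,0,-1,-0.004,0,0,0,0,0,-1,-0.004,0,0,0,0,0,-1,-0.004,0,0,0,0,0,-1])

```text
time: 16.45
position: [0.5448, 0.0336, 0.1672]
tool_rot: [-2.218, -2.225, -0.001]
ft_force: [2.9, 4.0, -1.2]
grip_width: 0.154
grip_force: 50.0
```

Emit:
jog_arm(moves=[-0.001,0,0,0,0,0,-1,-0.002,0,0,0,0,0,-1,-0.003,0,0,0,0,0,-1,-0.004,0,0,0,0,0,-1,-0.004,0,0,0,0,0,-1,-0.004,0,0,0,0,0,-1,-0.004,0,0,0,0,0,-1,-0.004,0,0,0,0,0,-1])

```text
time: 17.45
position: [0.5449, 0.0332, 0.1673]
tool_rot: [-2.217, -2.225, -0.002]
ft_force: [2.7, 5.5, -1.1]
grip_width: 0.153
grip_force: 50.0
```

Emit:
jog_arm(moves=[-0.002,0,0,0,0,0,-1,-0.004,0,0,0,0,0,-1,-0.006,0,0,0,0,0,-1,-0.008,0,0,0,0,0,-1,-0.01,0,0,0,0,0,-1,-0.01,0,0,0,0,0,-1,-0.01,0,0,0,0,0,-1,-0.01,0,0,0,0,0,-1])

```text
time: 18.45
position: [0.5449, 0.0323, 0.1676]
tool_rot: [-2.214, -2.225, -0.005]
ft_force: [3.1, 8.1, 0.9]
grip_width: 0.153
grip_force: 49.9
```

Emit:
jog_arm(moves=[-0.002,0,0,0,0,0,-1,-0.004,0,0,0,0,0,-1,-0.006,0,0,0,0,0,-1,-0.008,0,0,0,0,0,-1,-0.01,0,0,0,0,0,-1,-0.011,0,0,0,0,0,-1,-0.011,0,0,0,0,0,-1,-0.011,0,0,0,0,0,-1])

```text
time: 19.45
position: [0.5453, 0.0292, 0.1681]
tool_rot: [-2.214, -2.226, -0.006]
ft_force: [3.1, 7.8, 1.5]
grip_width: 0.151
grip_force: 50.1
```

```bash
python3 - <<'E'
from plan import *
import pickle
a=ctrl.get_image("scene");b=ctrl.get_image("top");pickle.dump((a,b),open("im3.pkl","wb"))
A=cv2.resize(a["pixels"][180:240,260:335],None,fx=8,fy=8,interpolation=cv2.INTER_CUBIC)
cv2.imwrite("pics/hh.png",A[...,::-1]);s=ctrl.get_state();print(s["position"],s["ft_force"],s["torque"])
E
```

```text
[0.54534136 0.02913506 0.16812681] [2.28375676 8.50509643 2.06085065] [ 2.17946227 -0.76208938  0.24554114]
```

View pics/hh.png

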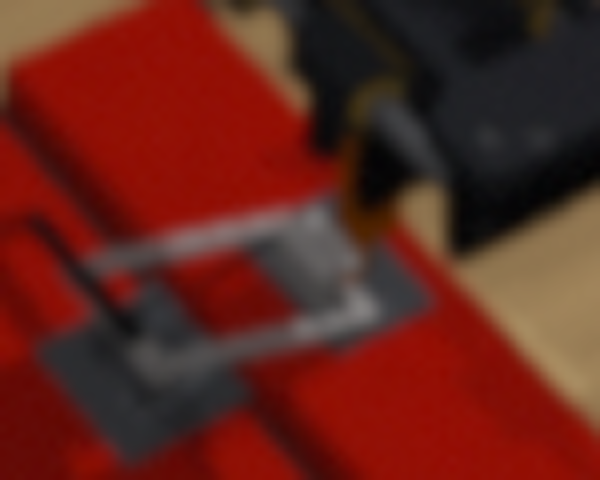

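The bar is hooked behind the keeper, spanning (325,190) to (375,310) around the block at (300,245). It bears steadily at about 8 N while the tab swivel yields. I release it and lift away.

Emit:
jog_arm(moves=[0,0,0,0,0,0,-0.5,0,0,0,0,0,0,-0.2,0,0,0,0,0,0,0,0,0,0,0,0,0,0,0,0,-0.05,0,0,0,0,0,0,-0.15,0,0,0,0,0,0,-0.3,0,0,0,0,0,0,-0.4,0,0,0,0])

```text
time: 20.55
position: [0.5455, 0.0259, 0.2905]
tool_rot: [2.216, 2.223, 0.003]
ft_force: [0.9, -0.4, -0.1]
grip_width: 0.5
grip_force: 0.0
```

```bash
python3 - <<'E'
from plan import *
import pickle
a=ctrl.get_image("scene");b=ctrl.get_image("top");pickle.dump((a,b),open("im4.pkl","wb"))
A=cv2.resize(a["pixels"][175:250,250:335],None,fx=6.4,fy=6.4,interpolation=cv2.INTER_CUBIC)
cv2.imwrite("pics/i.png",A[...,::-1]);s=ctrl.get_state();print(s["position"],s["ft_force"],s["torque"])
P0=np.array([0,-22,166])
for q in (1.0,1.15,1.3,1.45):
    d=np.array([0,-np.cos(q-.14),np.sin(q-.14)])
    print(q,[((proj(a,W(p,x))[0]-[250,175])*6.4+3).round(0).tolist() for x in (P0+65*d+16*X,P0+65*d-16*X,P0+18*d+21*X)])
E
```

```text
[0.546921   0.0261704  0.29211233] [ 0.07035926 -0.19006813 -0.13862513] [-0.03134484 -0.09520472  0.01851905]
1.0 [[88.0, 304.0], [38.0, 241.0], [174.0, 337.0]]
1.15 [[107.0, 283.0], [57.0, 221.0], [179.0, 332.0]]
1.3 [[129.0, 264.0], [79.0, 201.0], [185.0, 327.0]]
1.45 [[152.0, 246.0], [101.0, 184.0], [191.0, 322.0]]
```

View pics/i.png

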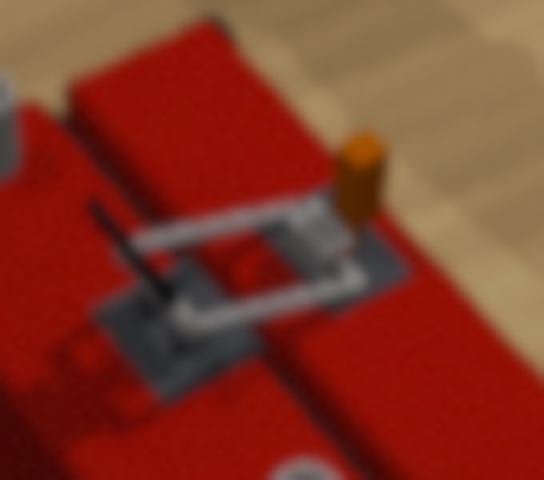

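This was the last picture I view. The loop is hooked and taut, with the lever tip at (92,203), which matches q ≈ 1.3. I compute the press arc for the shut fingertips.

```bash
cat > arc.py <<'E'
from plan import *
def tcp(q,deep=0,s=52,yoff=9.5):
    d=np.array([-np.cos(q-.14),np.sin(q-.14)]);n=np.array([np.sin(q-.14),np.cos(q-.14)])
    c=np.array([-22,166])+s*d+(4-deep)*n
    return np.array([.5450,(c[0]+yoff)/1e3-.027,c[1]/1e3])
E
python3 - <<'E'
from arc import *
P=tcp(1.3);pre=P+[0,.010,0]
print(pre);rows([pre+[0,0,.075],pre])
for q in np.arange(1.3,-.01,-.1): print(round(q,2),((tcp(q)-pre)/.3*[1,1,-1]).round(3)[1:])
E
```

```text
[ 0.545      -0.04659844  0.21527112]
[0.5469 0.0262 0.2921]
[-0.243 -0.007  0.006] [ 0.007  0.001 -0.005]
[-0.242 -0.009  0.256] [ 0.007  0.001 -0.005]
1.3 [-0.033 -0.   ]
1.2 [-0.049  0.007]
1.1 [-0.065  0.015]
1.0 [-0.079  0.024]
0.9 [-0.093  0.035]
0.8 [-0.105  0.047]
0.7 [-0.116  0.061]
0.6 [-0.126  0.075]
0.5 [-0.134  0.091]
0.4 [-0.14   0.107]
0.3 [-0.145  0.123]
0.2 [-0.149  0.141]
0.1 [-0.15   0.158]
-0.0 [-0.15   0.175]
```

Emit:
jog_arm(moves=[-0.06,-0.002,0,0,0,0,-0.5,-0.15,-0.007,0,0,0,0,-1,-0.243,-0.008,0,0,0,0,-1,-0.243,-0.008,0.05,0,0,0,-1,-0.243,-0.008,0.12,0,0,0,-1,-0.243,-0.008,0.2,0,0,0,-1,-0.243,-0.008,0.256,0,0,0,-1,-0.243,-0.008,0.256,0,0,0,-1])

```text
time: 21.65
position: [0.5413, -0.047, 0.2084]
tool_rot: [-2.216, -2.223, 0.003]
ft_force: [0.0, 0.1, 0.7]
grip_width: 0.006
grip_force: 0.0
```

Emit:
jog_arm(moves=[-0.01,0.012,-0.023,0,0,0,-1,-0.03,0.012,-0.023,0,0,0,-1,-0.045,0.012,-0.02,0,0,0,-1,-0.06,0.012,-0.014,0,0,0,-1,-0.075,0.012,-0.006,0,0,0,-1,-0.087,0.012,0.002,0,0,0,-1,-0.1,0.012,0.013,0,0,0,-1,-0.1,0.012,0.013,0,0,0,-1])

```text
time: 22.65
position: [0.546, -0.0776, 0.206]
tool_rot: [-2.219, -2.223, 0.001]
ft_force: [-0.6, -0.0, -0.6]
grip_width: 0.002
grip_force: 0.0
```

```bash
python3 - <<'E'
from arc import *
rows([tcp(q,2) for q in np.arange(.8,-.11,-.1)]);print(ctrl.get_state()["ft_force"])
E
```

```text
[ 0.546  -0.0776  0.206 ]
[-0.006 -0.003  0.022] [-0.001  0.    -0.006]
[-0.016 -0.003  0.035] [-0.001  0.    -0.006]
[-0.025 -0.003  0.05 ] [-0.001  0.    -0.006]
[-0.033 -0.003  0.066] [-0.001  0.    -0.006]
[-0.039 -0.003  0.082] [-0.001  0.    -0.006]
[-0.043 -0.003  0.099] [-0.001  0.    -0.006]
[-0.046 -0.003  0.116] [-0.001  0.    -0.006]
[-0.046 -0.003  0.133] [-0.001  0.    -0.006]
[-0.045 -0.003  0.151] [-0.001  0.    -0.006]
[-0.043 -0.003  0.168] [-0.001  0.    -0.006]
[-0.56973541 -0.04600188 -0.64378208]
```

I felt no resistance. I check numerically whether the tab and loop have moved, without viewing a picture.

```bash
python3 - <<'E'
from arc import *
import pickle
a4,b4=pickle.load(open("im4.pkl","rb"));a=ctrl.get_image("scene");b=ctrl.get_image("top");pickle.dump((a,b),open("im5.pkl","wb"))
def orange(i,box):
    q=i["pixels"][box[1]:box[3],box[0]:box[2]].astype(int);h=cv2.cvtColor(q.astype(np.uint8),cv2.COLOR_RGB2HSV)
    m=(h[...,0]>7)&(h[...,0]<18)&(h[...,1]>200)&(q[...,0]>70);ys,xs=np.nonzero(m);return m.sum(),xs.mean()+box[0],ys.mean()+box[1]
for i in(a4,a):print("tab scene",orange(i,(290,180,330,225)))
# gray (low sat, bright) loop wire +x side: pixel diff along wire in scene
d=np.abs(a["pixels"].astype(int)-a4["pixels"]).sum(2)[205:240,255:315]
for r in d[::2]:print(''.join('#' if v>90 else ('+' if v>45 else '.') for v in r))
print(proj(a,[ctrl.get_state()["position"],W(p,[21,-29,182])[0],W(p,[21,46,158])[0]])-[255,205])
E
```

```text
tab scene (np.int64(83), np.float64(305.5421686746988), np.float64(202.26506024096386))
tab scene (np.int64(37), np.float64(307.4054054054054), np.float64(203.32432432432432))
..++###########++##############################+++........+.
....+###########++##############################++..........
....+#####+++####+++++##########################+...........
......+####++++##############################+..............
.......+##++...#########################++..................
..............+++##########+#######++++.....................
..............+##++##########++++++.........................
..............+####..+######+...............................
..............+####+..+++++.................................
...............+++++........................................
............................................................
............................................................
............................................................
............................................................
............................................................
............................................................
............................................................
............................................................
[[ 9.97115044 12.36784141]
 [23.53756767 20.64793839]
 [50.57083625 12.65919839]]
```

Emit:
jog_arm(moves=[0.03,0,-0.03,0,0,0,-1,0.06,0,-0.1,0,0,0,-1,0.06,0,-0.25,0,0,0,-1,0.06,0,-0.4,0,0,0,-1,0.06,0,-0.5,0,0,0,-1,0.06,0,-0.6,0,0,0,-1,0.06,0,-0.6,0,0,0,-1,0.06,0,-0.6,0,0,0,-1])

```text
time: 23.75
position: [0.5461, -0.0585, 0.3861]
tool_rot: [-2.217, -2.225, 0.0]
ft_force: [0.9, 1.0, -0.6]
grip_width: 0.007
grip_force: 0.0
```

```bash
cat > look.py <<'E'
from arc import *
import pickle
def orange(i,box):
    q=i["pixels"][box[1]:box[3],box[0]:box[2]];h=cv2.cvtColor(q,cv2.COLOR_RGB2HSV)
    m=(h[...,0]>7)&(h[...,0]<18)&(h[...,1]>200)&(q[...,0]>70);ys,xs=np.nonzero(m);return int(m.sum()),(xs.mean()+box[0]).round(2),(ys.mean()+box[1]).round(2),ys.min()+box[1]
def dark(i,box):
    q=i["pixels"][box[1]:box[3],box[0]:box[2]].max(2);ys,xs=np.nonzero(q<35);return len(xs),(xs.mean()+box[0]).round(2),(ys.mean()+box[1]).round(2)
E
python3 - <<'E'
from look import *
a4,b4=pickle.load(open("im4.pkl","rb"));a=ctrl.get_image("scene");b=ctrl.get_image("top");pickle.dump((a,b),open("im6.pkl","wb"))
for i in(a4,a):print("tab",orange(i,(290,180,330,225)))
d=np.abs(a["pixels"].astype(int)-a4["pixels"]).sum(2)[195:245,250:315]
for r in d[::2]:print(''.join('#' if v>90 else ('+' if v>45 else '.') for v in r))
for q in(1.3,1.0,.8):
  P0=np.array([0,-22,166]);dd=np.array([0,-np.cos(q-.14),np.sin(q-.14)])
  print(q,(proj(a,W(p,[P0+65*dd+16*X,P0+65*dd-16*X,P0+18*dd+21*X,P0+18*dd-21*X]))-[250,195]).round(0).tolist())
E
```

```text
tab (83, np.float64(305.54), np.float64(202.27), np.int64(196))
tab (84, np.float64(305.58), np.float64(202.32), np.int64(196))
...................................................++............
.................................................................
.................................................................
.............................................................+...
.............................................................+++.
.............................................................++++
..............................................................+++
...............................................................++
.................................................................
.................................................................
.................................................................
.................................................................
.................................................................
.................................................................
................................................
[... 158 characters left out ...]
.........................................................
.................................................................
.................................................................
.................................................................
.................................................................
.................................................................
.................................................................
.................................................................
1.3 [[20.0, 21.0], [12.0, 11.0], [28.0, 31.0], [18.0, 18.0]]
1.0 [[13.0, 27.0], [6.0, 17.0], [27.0, 32.0], [17.0, 20.0]]
0.8 [[10.0, 32.0], [2.0, 22.0], [26.0, 33.0], [16.0, 21.0]]
```

Nothing on the latch changed. The tab and loop are exactly where they were, and the lever is still at about 1.3. I redo the press slowly, watching the force.

Emit:
jog_arm(moves=[0.035,0,0.15,0,0,0,-1,0.035,0,0.3,0,0,0,-1,0.035,0,0.45,0,0,0,-1,0.035,0,0.54,0,0,0,-1,0.035,0,0.58,0,0,0,-1,0.02,0,0.59,0,0,0,-1,0,0,0.59,0,0,0,-1,-0.01,0,0.59,0,0,0,-1])

```text
time: 24.85
position: [0.5469, -0.0631, 0.2106]
tool_rot: [2.218, 2.222, 0.001]
ft_force: [0.5, -0.2, -0.1]
grip_width: 0.004
grip_force: 0.0
```

Emit:
jog_arm(moves=[-0.004,0,0,0,0,0,-1,-0.008,0,0,0,0,0,-1,-0.012,0,0,0,0,0,-1,-0.016,0,0,0,0,0,-1,-0.02,0,0,0,0,0,-1,-0.024,0,0,0,0,0,-1,-0.027,0,0,0,0,0,-1,-0.03,0,0,0,0,0,-1])

```text
time: 25.85
position: [0.5463, -0.0712, 0.2094]
tool_rot: [2.218, 2.224, -0.0]
ft_force: [-0.7, -0.1, -0.6]
grip_width: 0.003
grip_force: 0.0
```

```bash
python3 - <<'E'
from look import *
a6,b6=pickle.load(open("im6.pkl","rb"));a=ctrl.get_image("scene");b=ctrl.get_image("top");pickle.dump((a,b),open("im7.pkl","wb"))
s=ctrl.get_state();t=s["position"];print(t)
g=a["pixels"][190:245,245:305].astype(int);d=np.abs(g-a6["pixels"][190:245,245:305]).sum(2)
for r,gg in zip(d[::2],g[::2]):print(''.join(('#' if w.max()<45 else '+') if v>60 else ('o' if w.max()<45 else '.') for v,w in zip(r,gg)))
for L in([15,9.5],[15,-9.5],[-15,-9.5],[-15,9.5],[0,0]):print(L,(proj(a,t+np.array([L[0],L[1],0])/1e3)[0]-[245,190]).round(1))
E
```

```text
[ 0.54628009 -0.07131303  0.20942088]
.....++###############################++++++++##############
.......############################+++++++++################
........+######oo################+++++++####################
..........+#####+.++++##########++#####################++###
...........+###++++++##################################++###
.............+++++++++######################################
...............++###+++++###################################
.................####++++#######++#####++###################
.................+#####++#######++#####++###################
....................#####################################+..
.....................o###++##########################++.....
........................o.++#######################++.......
.........................oo##################++.............
..........................oo#############+..................
............................oo########o.....................
...........................oooooo##o........................
..........................ooooo.............................
..........................ooo...............................
............................................................
................................oo..........................
............................................................
............................................................
............................................................
............................................................
............................................................
............................................................
............................................................
............................................................
[15, 9.5] [29.5 28.1]
[15, -9.5] [22.  31.9]
[-15, -9.5] [14.9 22.7]
[-15, 9.5] [22.3 19.1]
[0, 0] [22.2 25.4]
```

```bash
python3 - <<'E'
from look import *
a,b=pickle.load(open("im7.pkl","rb"));a6,_=pickle.load(open("im6.pkl","rb"))
np.set_printoptions(linewidth=250)
t=ctrl.get_state()["position"]
print("new: red channel, cols 253-293, rows 198-226")
print(a["pixels"][198:226:2,253:293:1,0]);print("old");print(a6["pixels"][204:226:2,253:293:1,0])
for z in(0,.02,.04):print(z,[(proj(a,t+np.array([x,y,z]))[0]-[253,198]).round(0).tolist() for x,y in((.015,.0),(-.015,0),(.0,-.0095),(0,.0095))])
E
```

```text
new: red channel, cols 253-293, rows 198-226
[[111 115  99  67  35  25  41  58  61  56  53  52  50  39  26  20  16  17  18  23  29  31  31  32  32  32  32  32  32  30  31  32  32  31  32  32  31  32  31  32]
 [111 119 117 103  80  55  45  51  52  46  45  48  49  44  36  26  19  19  24  27  30  31  31  33  33  31  31  32  31  33  31  31  31  32  32  31  32  33  32  31]
 [121 123 123 122 118 107  90  77  57  34  27  37  46  52  57  54  43  33  30  32  32  32  30  31  31  34  32  31  31  32  32  31  32  31  31  32  31  31  32  31]
 [132 130 130 132 135 137 135 122  88  44  19  18  28  43  55  59  51  37  29  30  31  31  31  37  45  47  39  34  32  32  36  43  43  37  32  31  29  26  25  20]
 [140 139 140 141 141 141 139 128  96  53  22  12  10  21  33  45  45  33  25  25  28  30  32  38  44  45  39  34  33  35  39  46  44  35  26  20  17  15  13  11]
 [140 141 141 141 141 141 140 134 121 100  75  46  18   8  14  26  35  36  31  23  21  25  30  31  32  33  33  31  30  27  25  23  20  14  12  11   7   9   9   7]
 [140 141 141 141 141 141 141 140 139 135 124  97  58  24  13  16  34  49  49
[... 2504 characters left out ...]
88 105 121 128 124 112 104 102]
 [137 137 138 138 139 139 139 139 139 140 139 138 137 132 127 119 107  90  69  55  45  32  21  24  39  54  58  60  60  64  65  68  73  86  99 109 109 106 106 109]
 [137 137 137 137 138 138 138 138 138 138 133 123 112  96  80  67  57  48  39  35  37  39  38  49  74  94  90  74  66  69  75  81  88  95 105 114 120 121 120 120]
 [137 137 137 137 137 137 137 137 137 133 118  95  71  54  47  44  43  41  39  35  37  43  52  68  88 106 111 106 107 111 112 114 115 113 108 104 100  99 101 108]]
0 [[18.0, 22.0], [11.0, 13.0], [10.0, 19.0], [18.0, 16.0]]
0.02 [[18.0, 16.0], [10.0, 7.0], [10.0, 13.0], [18.0, 10.0]]
0.04 [[17.0, 10.0], [10.0, 1.0], [10.0, 7.0], [18.0, 4.0]]
```

The finger is on the +y side of the lever and has not reached it yet. I keep going until I feel contact.

Emit:
jog_arm(moves=[-0.006,0,0,0,0,0,-1,-0.012,0,0,0,0,0,-1,-0.018,0,0,0,0,0,-1,-0.024,0,0,0,0,0,-1,-0.03,0,0,0,0,0,-1,-0.035,0,0,0,0,0,-1,-0.04,0,0,0,0,0,-1,-0.04,0,0,0,0,0,-1])

```text
time: 26.95
position: [0.5463, -0.0834, 0.2094]
tool_rot: [2.219, 2.224, -0.0]
ft_force: [-0.1, 0.2, -0.3]
grip_width: 0.004
grip_force: 0.0
```

```bash
python3 - <<'E'
from look import *
a=ctrl.get_image("scene");b=ctrl.get_image("top");pickle.dump((a,b),open("im8.pkl","wb"))
np.set_printoptions(linewidth=250)
t=ctrl.get_state()["position"]
print(a["pixels"][196:236:2,243:293:1,0])
for z in(0,.02):print(z,[(proj(a,t+np.array([x,y,z]))[0]-[243,196]).round(0).tolist() for x,y in((.015,.0),(-.015,0),(.0,-.0095),(0,.0095))])
E
```

```text
[[110  87  70  55  37  20  14  17  17  20  21  21  23  25  27  32  33  35  31  26  24  26  29  30  28  24  17  16  21  33  43  57  76  86  81  68  53  43  38  34  32  31  31  32  31  31  32  31  32  31]
 [122  98  76  66  58  45  30  20  14  17  21  29  47  61  62  61  61  57  46  35  29  23  23  27  30  30  28  31  40  49  53  47  44  39  36  32  31  32  32  32  31  33  31  32  32  32  32  32  32  32]
 [107  92  78  72  70  65  55  39  23  19  32  52  65  66  60  57  55  50  37  27  26  23  18  20  27  31  31  33  35  35  33  31  33  31  30  31  31  32  31  30  31  32  32  32  31  32  32  32  32  31]
 [101  98  92  85  81  81  82  77  66  50  42  51  57  52  49  50  49  46  37  24  14  14  16  24  28  31  33  31  32  31  30  31  32  31  32  33  32  32  31  31  32  31  31  32  31  32  31  33  30  30]
 [102 102 101 103 107 114 123 127 124 113  90  73  66  52  38  41  47  50  49  43  36  31  28  30  31  33  31  31  31  31  32  31  32  31  32  31  32  31  32  31  32  31  31  32  31  29  28  26  24  21]
 [109 114 120 127 133 137 138 140 139 138 134 129 118  87  46  26  31  42  52  58  53
[... 2381 characters left out ...]
136 138 138 137 137 135 129 119 109 103 106 117 129 135 133 124 117 110  93  74  57  45  38  37  38  42  42  40  42  46  48  51  53  53  50  48  46  48  56  65  64  58  61]
 [ 69  68  71  73  82  95 110 123 132 136 138 138 136 131 122 110 102 100 104 113 122 121 115 107 101  98  94  85  69  52  42  37  37  41  48  54  56  54  51  46  45  52  65  80  96 108 115 113 100  77]
 [ 68  69  68  69  70  76  87 102 115 127 131 130 122 115 116 113 106 101 100 101 103 102  99  98  99 101 102  99  94  81  63  51  48  47  48  48  46  49  57  70  85 102 114 120 123 125 125 124 121 109]]
0 [[23.0, 26.0], [16.0, 17.0], [16.0, 24.0], [23.0, 20.0]]
0.02 [[23.0, 21.0], [16.0, 11.0], [15.0, 18.0], [23.0, 14.0]]
```

The finger appears to be passing above the lever's tip, with the real fingertips about 15–18 mm above the reported TCP. I back off, go 20 mm lower and press again.

Emit:
jog_arm(moves=[0.05,0,0,0,0,0,-1,0.1,0,0,0,0,0,-1,0.13,0,0,0,0,0,-1,0.13,0,0.03,0,0,0,-1,0.13,0,0.065,0,0,0,-1,0.11,0,0.065,0,0,0,-1,0.09,0,0.065,0,0,0,-1,0.08,0,0.065,0,0,0,-1])

```text
time: 28.05
position: [0.5461, -0.0576, 0.1898]
tool_rot: [-2.216, -2.223, -0.003]
ft_force: [-1.4, 5.7, -1.0]
grip_width: 0.003
grip_force: 2.4
```

Emit:
jog_arm(moves=[-0.006,0,0,0,0,0,-1,-0.012,0,0,0,0,0,-1,-0.018,0,0,0,0,0,-1,-0.024,0,0,0,0,0,-1,-0.03,0,0,0,0,0,-1,-0.035,0,0,0,0,0,-1,-0.04,0,0,0,0,0,-1,-0.04,0,0,0,0,0,-1])

```text
time: 29.05
position: [0.5465, -0.0677, 0.1901]
tool_rot: [-2.214, -2.225, -0.005]
ft_force: [-0.7, 6.9, -0.9]
grip_width: 0.002
grip_force: 2.9
```

```bash
python3 - <<'E'
from arc import *
for h in(.017,):
  rows([tcp(q,2)-[0,0,h] for q in np.arange(1.,-.11,-.1)])
E
```

```text
[ 0.5465 -0.0677  0.1901]
[-0.014 -0.005  0.001] [ 0.    -0.004 -0.003]
[-0.027 -0.005  0.013] [ 0.    -0.004 -0.003]
[-0.039 -0.005  0.025] [ 0.    -0.004 -0.003]
[-0.05  -0.005  0.039] [ 0.    -0.004 -0.003]
[-0.059 -0.005  0.054] [ 0.    -0.004 -0.003]
[-0.066 -0.005  0.069] [ 0.    -0.004 -0.003]
[-0.072 -0.005  0.086] [ 0.    -0.004 -0.003]
[-0.077 -0.005  0.103] [ 0.    -0.004 -0.003]
[-0.079 -0.005  0.12 ] [ 0.    -0.004 -0.003]
[-0.08  -0.005  0.137] [ 0.    -0.004 -0.003]
[-0.079 -0.005  0.154] [ 0.    -0.004 -0.003]
[-0.077 -0.005  0.171] [ 0.    -0.004 -0.003]
```

Emit:
jog_arm(moves=[-0.008,0,0.001,0,0,0,-1,-0.014,0,0.004,0,0,0,-1,-0.021,0,0.008,0,0,0,-1,-0.027,0,0.013,0,0,0,-1,-0.033,0,0.019,0,0,0,-1,-0.039,0,0.025,0,0,0,-1,-0.039,0,0.025,0,0,0,-1,-0.039,0,0.025,0,0,0,-1])

```text
time: 30.05
position: [0.5468, -0.0794, 0.1831]
tool_rot: [-2.214, -2.226, -0.006]
ft_force: [-0.4, 7.2, 1.4]
grip_width: 0.005
grip_force: 2.9
```

Emit:
jog_arm(moves=[-0.004,0,0.008,0,0,0,-1,-0.008,0,0.016,0,0,0,-1,-0.012,0,0.024,0,0,0,-1,-0.017,0,0.032,0,0,0,-1,-0.021,0,0.039,0,0,0,-1,-0.024,0,0.044,0,0,0,-1,-0.024,0,0.044,0,0,0,-1,-0.024,0,0.044,0,0,0,-1])

```text
time: 31.05
position: [0.5466, -0.0905, 0.1693]
tool_rot: [2.218, 2.224, -0.0]
ft_force: [0.8, 3.7, 1.3]
grip_width: 0.005
grip_force: 1.6
```

Emit:
jog_arm(moves=[-0.003,0,0.009,0,0,0,-1,-0.006,0,0.018,0,0,0,-1,-0.008,0,0.027,0,0,0,-1,-0.009,0,0.036,0,0,0,-1,-0.01,0,0.045,0,0,0,-1,-0.01,0,0.054,0,0,0,-1,-0.01,0,0.06,0,0,0,-1,-0.01,0,0.06,0,0,0,-1])

```text
time: 32.05
position: [0.5461, -0.093, 0.1509]
tool_rot: [-2.218, -2.224, 0.001]
ft_force: [0.2, -0.1, -0.9]
grip_width: 0.004
grip_force: 0.0
```

Emit:
jog_arm(moves=[0,0,0.003,0,0,0,-1,0,0,0.006,0,0,0,-1,0,0,0.009,0,0,0,-1,0,0,0.012,0,0,0,-1,0,0,0.015,0,0,0,-1,0,0,0.018,0,0,0,-1,0,0,0.018,0,0,0,-1,0,0,0.018,0,0,0,-1])

```text
time: 33.05
position: [0.5464, -0.0931, 0.1459]
tool_rot: [2.218, 2.224, 0.0]
ft_force: [-0.4, 0.2, 0.2]
grip_width: 0.009
grip_force: 0.0
```

Emit:
jog_arm(moves=[0,0,0.002,0,0,0,-1,0,0,0.004,0,0,0,-1,0,0,0.006,0,0,0,-1,0,0,0.008,0,0,0,-1,0,0,0.01,0,0,0,-1,0,0,0.012,0,0,0,-1,0,0,0.012,0,0,0,-1,0,0,0.012,0,0,0,-1])

```text
time: 34.05
position: [0.5465, -0.0931, 0.1428]
tool_rot: [2.218, 2.224, -0.0]
ft_force: [-1.7, 0.3, 5.8]
grip_width: 0.003
grip_force: 2.7
```

Emit:
jog_arm(moves=[0,0,0.002,0,0,0,-1,0,0,0.004,0,0,0,-1,0,0,0.005,0,0,0,-1,0,0,0.005,0,0,0,-1,0,0,0.005,0,0,0,-1,0,0,-0.02,0,0,0,-1,0,0,-0.1,0,0,0,-1,0,0,-0.2,0,0,0,-1])

```text
time: 35.05
position: [0.5458, -0.0931, 0.2019]
tool_rot: [-2.217, -2.223, 0.001]
ft_force: [0.0, -0.5, 0.8]
grip_width: 0.006
grip_force: 0.0
```

Emit:
jog_arm(moves=[0,0,-0.2,0,0,0,-1,0,0,-0.4,0,0,0,-1,0,0,-0.5,0,0,0,-1,0,0,-0.6,0,0,0,-1,0,0,-0.6,0,0,0,-1,0,0,-0.6,0,0,0,-1,0,0,-0.6,0,0,0,-1,0,0,-0.6,0,0,0,-1])

```text
time: 36.05
position: [0.546, -0.0931, 0.3813]
tool_rot: [-2.218, -2.224, 0.001]
ft_force: [-0.1, 0.2, 0.3]
grip_width: 0.004
grip_force: 0.0
```

```bash
python3 - <<'E'
from look import *
a4,b4=pickle.load(open("im6.pkl","rb"));a=ctrl.get_image("scene");b=ctrl.get_image("top");pickle.dump((a,b),open("im9.pkl","wb"))
for i in(a4,a):print("tab",orange(i,(285,180,330,225)),"dark scene",dark(i,(240,200,285,240)))
P0=np.array([0,-22,166])
for q in(1.3,.6,.3,0):
  dd=np.array([0,-np.cos(q-.14),np.sin(q-.14)]);print(q,proj(a,W(p,[P0+65*dd,P0+25*dd])).round(1).tolist())
np.set_printoptions(linewidth=250)
print(a["pixels"][208:246:2,236:296,:].max(2))
# seam gap in scene: shift of lid edge pts
for sh in(.036,.005):print(sh,proj(a,W(p,[lid(60,4,150,sh),lid(60,77,150,sh)])).round(1).tolist())
E
```

```text
tab (84, np.float64(305.58), np.float64(202.32), np.int64(196)) dark scene (8, np.float64(275.12), np.float64(219.88))
tab (79, np.float64(302.39), np.float64(202.91), np.int64(197)) dark scene (147, np.float64(260.2), np.float64(233.14))
1.3 [[265.7, 210.8], [272.3, 218.1]]
0.6 [[253.5, 226.0], [267.7, 223.7]]
0.3 [[251.7, 232.2], [266.9, 226.0]]
0 [[252.1, 237.3], [267.0, 228.0]]
[[ 99 100 100 ... 131 130 125]
 [105 109 113 ...  96 111 114]
 [126 132 134 ...  65  75  85]
 ...
 [ 69  69  68 ... 142 142 141]
 [ 91  77  70 ... 141 141 142]
 [110  96  82 ... 143 143 143]]
0.036 [[302.1, 238.4], [327.6, 224.9]]
0.005 [[300.5, 239.2], [326.3, 225.1]]
```

```bash
python3 - <<'E'
from look import *
(a6,b6),(a,b),(a0,b0)=[pickle.load(open(f"im{k}.pkl","rb")) for k in(6,9,0)]
g=lambda i,x:i["pixels"][x[1]:x[3],x[0]:x[2]].mean(2).astype(np.float32)
for n,x,u,v in(("lid corner",(330,225,365,285),a6,a),("lever-half corner",(270,265,305,315),a6,a),("sock far",(285,240,310,268),a0,a),("sock near",(238,180,258,208),a0,a)):
    s=g(u,x);w=g(v,x);k=cv2.createHanningWindow(s.shape[::-1],cv2.CV_32F);print(n,cv2.phaseCorrelate(s,w,k))
# seam darkness in top: columns across seam at row of x=+70
for i in(b0,b6,b):print(i["pixels"][165:172,285:302,0].mean(0).round().astype(int))
print(ctrl.get_state()["time"])
E
```

```text
lid corner ((-0.6973698805472175, 0.2572948842809346), 1.0161924569695084)
lever-half corner ((-0.009238532829424884, 0.10777080049404475), 1.1376752275890774)
sock far ((0.47823827076873826, 0.13343434625248207), 0.8628778044382731)
sock near ((-0.15648907280681357, -0.021133575668596194), 0.8998337459564208)
[182 183 183 184 159 109  64  31  26 128 170 182 184 184 184 183 185]
[192 191 192 194 167 117  68  32  28  58  70  75  79  82  86  89  91]
[167 166 171 175 170 161 129  71  25 135 178 192 193 194 194 193 193]
36.15
```

The seam gap has narrowed from about 4 px to 2 px, the lever lies at its home angle, the tab has moved in with the lid, and the sockets are in place. I hand the job in.

```bash
python3 -c "
from bench import ctrl
print(ctrl.close_job())"
```

```text
the job is handed in; nothing more can be done
None
```

The case looks latched shut: the bar was hooked and drawn to about 8 N on the keeper, then the lever was pressed home with no more than about 7 N measured; job handed in at about 36 s, verdict not shown, and I viewed 11 pictures, one over the limit of 10.

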